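Open the coolant jug's push-and-turn safety cap

TASK

The coolant jug has to be opened for a refill: press its red safety cap firmly down, keep it pressed while you turn it anticlockwise from the locked to the open position, and lift it off. Set the cap down gently in the steel drip tray, flat on the tray's floor with its grip bar up, let go of it, and leave everything else on the bench where it is.

Things in the scene. Friction and masses are not known exactly. Their poses are not given: they have to be found in the camera images.
- jug: White plastic jug, 96 x 140 mm, 102 mm high to its shoulder, in a dark steel cradle (124 x 168 mm) screwed to the bench: it cannot move. Origin: on the bench under the neck axis; z up, +y towards the carrying handle. The jug reaches from y = -50 to +90 mm, the cradle from -64 to +104 mm; the handle stands at y = 40 to 90 mm, up to 131 mm high. Yaw varies.
- jug_mouth (a point): On the neck axis, 114 mm above the bench: where the cap's origin is while locked; axes as the jug's. The neck ends 19 mm above this point; on it a sprung grey plunger, 25 mm across, pushes the cap up. Marks on the jug's shoulder, in opposite pairs 33 mm from the axis: red on the jug's x axis (locked), green 64 degrees anticlockwise of it (open).
- cap: Loose red safety cap, about 60 g, 58 mm across, 59 mm high in all. Origin: centre of its lower rim; z up, x along its grip bar. The round part is 32 mm high; from its flat top rises the straight grip bar, 27 mm high, 14 mm thick, 40 mm long, with a small white mark beyond each end. Marks point at the red dots when locked, at the green ones when the cap can come off.
- cap_top (a point): On the cap's axis, in its flat top under the grip bar, 32 mm above its lower rim. Locked, the cap's x lies along the jug's x (within 0.1 rad) and a spring pushes it up with about 8 N; it can neither lift nor turn. Pressed down more than 4 mm it is free to turn; a solid stop comes at 7.5 mm and about 14 N.
- cap_bar (a point): Middle of the cap's grip bar, 45 mm above the cap's lower rim. Held down, the cap turns anticlockwise seen from above. From 0.95 to 1.3 rad (54 to 74 degrees) past locked it can be lifted straight off; near 1.3 rad is a hard stop. There the spring raises it up to 4 mm; it is clear of the neck and plunger 25 mm above its locked height.
- drip_tray: Shallow square-cornered steel drip tray, fixed to the bench, 140 mm along its x, 170 mm along its y, rim 12 mm high and 4 mm thick, floor 4 mm thick. Origin: centre of its underside; z up. Its yaw varies.
- drip_tray_in (a point): Centre of the drip tray's inner floor, axes as the tray's.
- spanner: Loose combination spanner, 27 x 169 x 8 mm, lying between jug and tray; origin under its middle. A bystander.
- tin: Loose white tin with a red lid, 69 mm across and 50 mm high, further back; origin under its middle. A bystander.
- coupling: Loose dark pipe coupling, 52 mm across and 56 mm high, further back; origin under its middle. A bystander.
- marker: Loose white marker pen with a black cap, 17 x 127 x 18 mm, lying between jug and tray; origin under its middle. A bystander.
Things that resemble listed ones, but are neither listed nor needed, are in the scene too. What is shaped like the cap but turquoise or yellow is not meant.

How it is judged:
On the way, in this order (a step that is already met when the one before it is completed fails the run):
1. the cap has been turned out of its lock (angle between the x axis of cap and the x axis of jug, either way round above 0.8 rad and angle between cap's own z axis and vertical below 0.3 rad), for 0.1 s.
2. the cap is lifted clear of the neck (z of cap in the frame of jug_mouth above 0.025 m), for 0.1 s.
At the end, for the whole second after the job is handed in: The cap stands still in the drip tray, released, upright (within 0.07 rad) and flat on the tray's floor (within 5 mm), anywhere inside the rim (its centre within 42 mm of the tray's centre along x and 57 mm along y) (x of cap in the frame of drip_tray_in between -0.042 and 0.042 m and y of cap in the frame of drip_tray_in between -0.057 and 0.057 m and z of cap in the frame of drip_tray_in between -0.005 and 0.005 m and angle between cap's own z axis and vertical below 0.07 rad and linear speed of cap below 0.02 m/s and contact force between the fingers and cap below 0.1 N); the robot touches nothing.
It fails at once if the spanner is pushed more than 30 mm (distance of spanner from where it was at the start of the episode above 0.03 m).
It fails at once if the tin is pushed more than 30 mm (distance of tin from where it was at the start of the episode above 0.03 m).
It fails at once if the coupling is pushed more than 30 mm (distance of coupling from where it was at the start of the episode above 0.03 m).
It fails at once if the marker is pushed more than 30 mm (distance of marker from where it was at the start of the episode above 0.03 m).
It fails at once if the cap is dropped (falls at over 0.6 m/s with no finger on it) (linear speed of cap above 0.6 m/s and contact force between the fingers and cap below 0.05 N).
It also fails if it takes over 56 s, if anything falls off the work surface, if the arm or the gripper's body presses on something with over 40 N, if the wrist force passes 120 N, or if a joint passes its speed limit or range.

ROBOT

A 7-joint arm with a two-finger parallel gripper is mounted at the origin on a cart in front of the work surface, level with it; the furniture and walls round the work are solid. World frame = base frame: x ahead of the robot, y to its left, z up, the work surface at z = 0. Lengths are in m, angles in rad, forces in N, time in s.
With the tool pointing down it reaches from about 0.425 to 0.875 m from the base axis. Payload 8.4 kg.
Tool frame: the origin (TCP) lies at the centre of the arm's flange, where the gripper is bolted on; the fingertips stand 182 mm ahead of it and the grasp point (between the pads) lies 164 mm ahead of it; z points along the fingers, y is the line along which they close (so a half turn about z gives the same grasp; the last joint's range is limited). The gripper opens to 87 mm and grips with 3 to 60 N. Pads are 19 mm wide; open, the fingers measure 117 mm over their backs; the gripper's body (75 mm by 190 mm) begins 51 mm behind the grasp point.
Start: joints at [1.16, 0.333, 0.04, 1.465, -0.013, 1.343, -0.059], TCP at [0.199, -0.619, 0.405] pointing down, gripper open.
Joint ranges: [-2.58, 2.58], [-0.38, 2.09], [-1.3, 1.39], [0.25, 2.4], [-1.5, 4.64], [0.08, 2.09], [-2.65, 2.65]. Speed limits (rad/s): [2.22, 2.22, 2.79, 2.79, 3.14, 3.14, 3.14].

INTERFACE

Orientations are given as a rotation vector (axis times angle).
In Python, from rig import status, read_camera, job_done, spotter gives the robot as it stands. The module is installed in compiled form; this text tells all that it offers.
- The arm moves only by the tool apply_moves, never from a script. Its argument "steps" is a list of rows, each an object with "offset": the shift along the tool's x, y, z in cm, a list of three; "rot": the turn, a rotation vector about the tool's x, y, z in rad, a list of three. A call has 1 to 12 rows; each row is the pose to reach, as a shift and turn from the pose commanded when the call began, along the tool's axes at that moment; what a row does not reach only later rows make up. A row lasts 1/12 s, in which the tool goes at most 41.7 mm and 7.16 degrees, less where a joint would pass 70% of its speed; a pose out of reach is approached as far as the arm can. A call with a gripper value outside its range is refused whole. "hand" is the opening, from 0 (shut) to 1 (fully open), set as the call begins (left out, the last holds). The fingers move at their own pace and stop on an object; "newtons" is the grip in N (left out, the last holds). Time passes only in rows, so rows that repeat a pose let the fingers close. It gives the time, the measured TCP pose, the force, the opening and the grip force at its end, in the units of the state.
- status.read_state(): the state, without advancing time (a new reading comes with each control period).
- read_camera(name): name is "side" or "top" or "wrist"; returns a dict with "image" (400x640x3 uint8, red, green, blue), "range_z" (400x640 float32, m along the optical axis (not along the pixel's ray), 0 where there is no reading), "vfov" (degrees; the focal length in pixels is half the picture's height over the tangent of half this angle, whatever the lens; pixels are square), "cx", "cy" (the principal point, pixels), "rvec" (rotation vector, rad) and "tvec" (3), from world to camera coordinates, as OpenCV has them. Camera axes: x right, y down, z forward; pixel columns grow to the right and rows downward; lengths in m; the calibration is good to about 2 mm. A picture is of the moment at which its call begins.
- job_done(): hands the job in; it is judged then, once.
Trained networks look in the newest picture that a camera, given by its name, has taken for a name from the list of things; names that differ only in an ending like _2 or _b are one class to them, and where a whole thing is asked for, a point or a joint stands for the part that bears it (a point fixed in the world has none). Each returns a list of dicts, best first, with "score" (0 to 1); they miss things now and then, are a little off and sometimes report something else, mostly with a low value. They report only what shows in the picture. A call takes as long as a camera call. They do not tell look-alikes from the thing itself.
- spotter.look_for(camera, query): "point" ([column, row] in pixels, amid what is visible of it).
- spotter.cut_out(camera, query): "mask" (400x640 bool, what is visible of it) and "point" ([column, row] in pixels, amid what is visible of it).
The state is a dict: "time_s": time; "joint_pos": joint angles; "qvel": joint speeds; "joint_torque": joint torques, N m; "position": TCP position; "eef_rot": TCP orientation; "force": force on the tool from outside, world axes, zero at the start; "torque": the same for the moment, N m; "width": opening from 0.0 (shut) to 1.0 (fully open); "gripper_force": force on a finger pad.
Only numpy, scipy, OpenCV 4.12 (cv2) and the standard library are available. Lean on these libraries where they do the work, as an engineer would, in place of code of your own. Each camera call takes 0.05 s, during which the arm holds its last target. There are 200 camera calls.

## Working session

There is one attempt and no reset: what is moved stays moved. The work goes in short steps, Python scripts to look and compute and a tool call to move; the robot and the scene stay as the last step left them, time stands still between calls to the robot, and variables do not carry over. Pictures are saved under pics/ and viewed, at most 10 in all, crops included, and the job is handed in when it is done.

Besides the shell and the picture viewer there is one more tool, called in YAML: its name, and indented under it one key for each argument. apply_moves: Moves the arm, as the interface text tells. Its arguments: {"type":"object","properties":{"steps":{"type":"array"},"hand":{"type":"number"},"newtons":{"type":"number"}},"required":["steps"]}

```bash
mkdir -p pics; cat > h.py <<'E'
import numpy as np, cv2
from rig import status, read_camera, job_done, spotter
def K(c):
    f=c["image"].shape[0]/2/np.tan(np.radians(c["vfov"])/2); return f,c["cx"],c["cy"]
def cloud(c):
    f,cx,cy=K(c); z=c["range_z"]; v,u=np.indices(z.shape)
    P=np.stack([(u-cx)/f*z,(v-cy)/f*z,z],-1)
    R=cv2.Rodrigues(np.array(c["rvec"],float))[0]
    return (P-np.array(c["tvec"]).ravel())@R   # world
def proj(c,X):
    f,cx,cy=K(c); R=cv2.Rodrigues(np.array(c["rvec"],float))[0]
    p=R@np.array(X)+np.array(c["tvec"]).ravel(); return f*p[0]/p[2]+cx,f*p[1]/p[2]+cy
def save(n,im,crop=None,s=1):
    if crop: a,b,d,e=crop; im=im[b:e,a:d]
    cv2.imwrite("pics/"+n,cv2.resize(im[...,::-1],None,fx=s,fy=s,interpolation=cv2.INTER_CUBIC))
E
python3 - <<'E'
from h import *
np.set_printoptions(precision=4,suppress=True)
print(status.read_state())
ims={}
for n in("top","side"):
    c=read_camera(n); ims[n]=c; W=cloud(c)
    print(n,c["vfov"],c["cx"],c["cy"],c["range_z"].min(),c["range_z"].max())
    np.savez(n+".npz",**c)
    for q in("jug","cap","drip_tray","spanner","tin","coupling","marker"):
        for d in spotter.cut_out(n,q)[:3]:
            m=d["mask"]&(c["range_z"]>0); print(q,round(d["score"],2),np.round(d["point"]),m.sum(),np.median(W[m],0) if m.any() else "", np.percentile(W[m][:,2],95) if m.any() else "")
save("t.png",ims["top"]["image"]);save("s.png",ims["side"]["image"])
E
```

```text
{'time_s': 0.0, 'joint_pos': array([ 1.1598,  0.3339,  0.0399,  1.4663, -0.0134,  1.3433, -0.0585]), 'qvel': array([-0.0001, -0.0005, -0.0016, -0.0019, -0.0004, -0.0012,  0.0001]), 'joint_torque': array([  0.0001, -65.6349,   1.3356, -40.3808,  -0.0595,   0.0447,
         0.0002]), 'position': array([ 0.1993, -0.6185,  0.4039]), 'eef_rot': array([-3.1019, -0.4875,  0.0006]), 'force': array([-0.3812, -0.7488,  0.7007]), 'torque': array([-0.0059,  0.0254,  0.0035]), 'gripper_force': 0.0, 'width': 1.000655193917094}
top 55.25043801321238 318.00119734452915 190.5667705698084 0.0 2.1183534
jug 0.63 [347. 202.] 1657 [ 0.5306 -0.1895  0.0943] 0.1072706829550795
cap 0.7 [437. 200.] 317 [ 0.525  -0.4746  0.034 ] 0.06224479829068889
cap 0.61 [361. 195.] 368 [ 0.5313 -0.2203  0.1475] 0.1756992934871283
cap 0.59 [410. 205.] 312 [ 0.5224 -0.3801  0.0338] 0.0614661705047663
drip_tray 0.66 [228. 220.] 2516 [0.4911 0.1773 0.005 ] 0.012644521447486904
drip_tray 0.61 [280. 184.] 225 [0.5807 0.024  0.0163] 0.020223787194696072
spanner 0.7 [231. 216.] 2439 [0.4919 0.1752 0.0051] 0.012596767112243572
spa
[... 378 characters left out ...]
85 317.6223867813532 201.3992907742423 0.0 3.6732404
jug 0.77 [336. 225.] 2764 [ 0.5232 -0.1618  0.0581] 0.10216327809211127
cap 0.92 [351. 191.] 446 [ 0.5236 -0.2052  0.1428] 0.17055119651691494
cap 0.8 [388. 189.] 265 [ 0.5201 -0.4642  0.0303] 0.05647003241382432
cap 0.66 [378. 204.] 321 [ 0.5122 -0.3668  0.0287] 0.05612437952545331
drip_tray 0.69 [350. 192.] 435 [ 0.5238 -0.2047  0.1425] 0.1702214530103188
spanner 0.84 [324. 282.] 334 [0.4707 0.0037 0.0034] 0.0063974147857552835
tin 0.83 [257. 232.] 564 [ 0.6919 -0.0173  0.0441] 0.04956156501390742
coupling 0.9 [226. 253.] 575 [0.6892 0.0901 0.0362] 0.05450878074788403
marker 0.77 [282. 266.] 318 [0.5817 0.0353 0.0126] 0.01640664775097038
```

```bash
python3 - <<'E'
from h import *
t=np.load("top.npz");s=np.load("side.npz")
a=cv2.resize(t["image"][120:300,180:480],None,fx=2.6,fy=2.6,interpolation=cv2.INTER_CUBIC)[:, :780]
b=cv2.resize(s["image"][130:330,200:420],None,fx=2.6,fy=2.6,interpolation=cv2.INTER_CUBIC)
save("tc.png",a);save("sc.png",b)
E
```

```text
(no output)
```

View pics/tc.png

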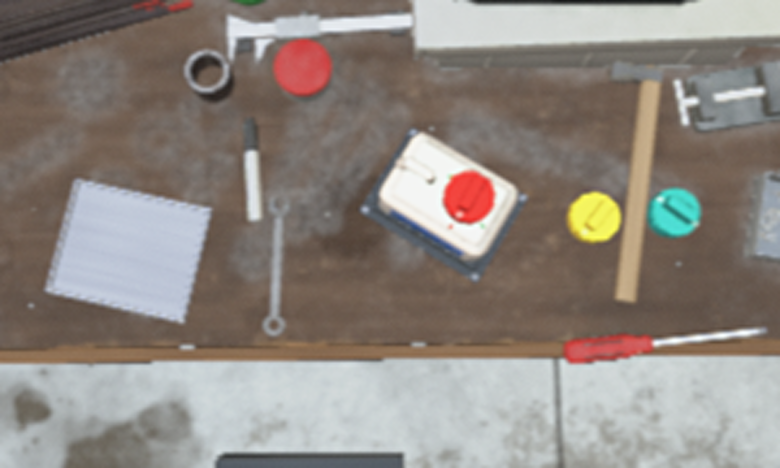

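View pics/sc.png

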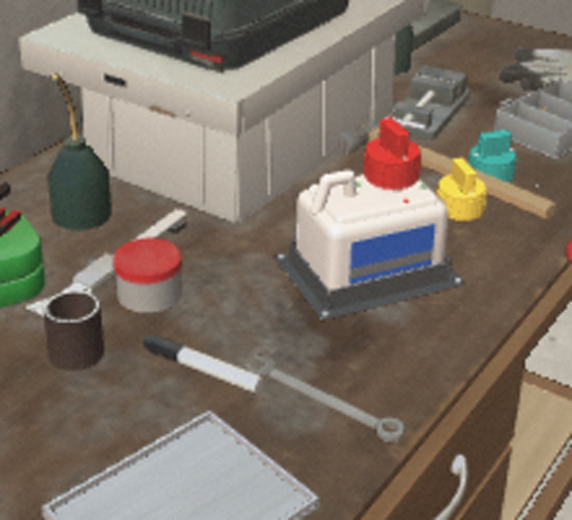

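The top and side views show the red cap on the white jug at top pixel (361,195) and side pixel (351,191). The yellow look-alike at (410,205) and the turquoise one at (437,200) lie on the bench. The one meant is the red cap on the jug, because of its colour and because it sits on the neck. The tray is at top (228,220), with the spanner and marker between it and the jug. Next I measure the cap, jug and tray.

```bash
python3 - <<'E'
from h import *
np.set_printoptions(precision=4,suppress=True)
for n in("top","side"):
    c=dict(np.load(n+".npz"));W=cloud(c);im=c["image"].astype(int)
    red=(im[...,0]>130)&(im[...,1]<80)&(im[...,2]<80)&(c["range_z"]>0)
    near=red&(np.hypot(W[...,0]-.527,W[...,1]+.212)<.06)&(W[...,2]>.1)
    P=W[near]; print(n,len(P),"z pct",np.percentile(P[:,2],[2,10,30,50,70,90,98]))
    (x,y),r=cv2.minEnclosingCircle(P[:,:2].astype(np.float32)); print("circle",x,y,r)
    bar=P[P[:,2]>P[:,2].max()-.015]; print("bar",len(bar),cv2.minAreaRect(bar[:,:2].astype(np.float32)),bar.mean(0),bar[:,2].max())
    d=W[...,2]; jt=(np.hypot(W[...,0]-.53,W[...,1]+.19)<.13)&(d>.085)&(d<.112)&~red&(c["range_z"]>0)
    if n=="top":
        m=jt; print("jug top",m.sum(),cv2.minAreaRect(W[m][:,:2].astype(np.float32)))
    h=(np.hypot(W[...,0]-.53,W[...,1]+.19)<.13)&(d>.118)&~red&(c["range_z"]>0); print("handle",h.sum(),W[h].mean(0) if h.any() else "")
    tr=(np.abs(W[...,0]-.49)<.13)&(np.abs(W[...,1]-.177)<.13)&(d>-.0)&(d<.02)&(im.min(-1)>130)&(c["range_z"]>0)
    if tr.any(): print("tray",tr.sum(),cv2.minAreaRect(W[tr][:,:2].astype(np.float32)),np.median(W[tr],0))
E
```

```text
top 249 z pct [0.1405 0.1445 0.1468 0.1482 0.1533 0.1749 0.177 ]
circle 0.5312744975090027 -0.22011330723762512 0.025734251365065575
bar 70 ((0.5320451855659485, -0.2216997742652893), (0.01377912424504757, 0.03584419935941696), 59.43743896484375) [ 0.5323 -0.2216  0.174 ] 0.17831993165117005
jug top 1036 ((0.543899655342102, -0.20601274073123932), (0.13880592584609985, 0.09589017927646637), 57.9835090637207)
handle 154 [ 0.5452 -0.2027  0.1382]
tray 2403 ((0.48535510897636414, 0.18536527454853058), (0.1862071454524994, 0.1616843342781067), 77.20857238769531) [0.4918 0.1773 0.0051]
side 424 z pct [0.1167 0.1214 0.1332 0.1429 0.1461 0.167  0.1717]
circle 0.5296151638031006 -0.21653397381305695 0.029660722240805626
bar 79 ((0.5328603982925415, -0.21714849770069122), (0.015524227172136307, 0.040987059473991394), 63.66543197631836) [ 0.5294 -0.2134  0.1667] 0.17307640821113288
handle 78 [ 0.556  -0.1724  0.1284]
tray 4218 ((0.4856521785259247, 0.1895391047000885), (0.19368897378444672, 0.16130799055099487), 80.05714416503906) [0.4883 0.1866 0.003 ]
```

```bash
cat >> h.py <<'E'
from scipy.spatial.transform import Rotation as Ro
def go(pos,yaw,frm=None):
    """offset (cm) and rot in tool axes to reach TCP pos, tool straight down, tool y at world yaw (deg)"""
    s=status.read_state(); R0=Ro.from_rotvec(s["eef_rot"]); p0=s["position"] if frm is None else np.array(frm)
    a=np.radians((yaw+90)/2); R1=Ro.from_rotvec(np.pi*np.array([np.cos(a),np.sin(a),0]))
    return np.round(R0.inv().apply(np.array(pos)-p0)*100,2),np.round((R0.inv()*R1).as_rotvec(),3)
def where():
    s=status.read_state(); R=Ro.from_rotvec(s["eef_rot"]).as_matrix()
    return np.round(s["time_s"],2),np.round(s["position"],4),"yawy",np.round(np.degrees(np.arctan2(R[1,1],R[0,1])),2),"tilt",np.round(R[:2,2],4),"F",np.round(s["force"],2),"w",round(s["width"],3),round(s["gripper_force"],2),"q",np.round(s["joint_pos"],2)
E
python3 - <<'E'
from h import *
print(go([.531,-.218,.42],-121)); print(where())
for n in("top","side"):
    W=cloud(dict(np.load(n+".npz"))); m=(abs(W[...,1]+.22)<.15)&(W[...,2]>.15)&(W[...,0]>.6)&(W[...,0]<1.2); print(n,np.percentile(W[m],[1,50,99],axis=0))
E
```

```text
(array([ 43.85, -27.96,  -1.52]), array([-0.   , -0.   ,  0.853]))
(np.float64(0.8), array([ 0.1994, -0.6186,  0.4048]), 'yawy', np.float64(-72.14), 'tilt', array([0., 0.]), 'F', array([ 0.05,  1.17, -0.19]), 'w', 0.996, 0.0, 'q', array([ 1.16,  0.33,  0.04,  1.47, -0.01,  1.34, -0.06]))
top [[ 0.69205265 -0.36757085  0.15442583]
 [ 0.86613208 -0.25405813  0.24746301]
 [ 1.03764883 -0.07988914  0.28404363]]
side [[ 0.69002853 -0.36589469  0.15330937]
 [ 1.03295251 -0.20710769  0.27844664]
 [ 1.04228256 -0.07335443  0.5583171 ]]
```

apply_moves:
  steps:
    - {"offset": [3.6,-2.3,-0.5],"rot": [0,0,0.08]}
    - {"offset": [7.2,-4.6,-1.0],"rot": [0,0,0.16]}
    - {"offset": [10.8,-6.9,-1.5],"rot": [0,0,0.24]}
    - {"offset": [14.2,-9.1,-1.5],"rot": [0,0,0.32]}
    - {"offset": [17.5,-11.2,-1.5],"rot": [0,0,0.4]}
    - {"offset": [20.9,-13.3,-1.5],"rot": [0,0,0.48]}
    - {"offset": [24.2,-15.4,-1.5],"rot": [0,0,0.56]}
    - {"offset": [27.5,-17.5,-1.5],"rot": [0,0,0.64]}
    - {"offset": [30.9,-19.7,-1.5],"rot": [0,0,0.72]}
    - {"offset": [34.2,-21.8,-1.5],"rot": [0,0,0.8]}
    - {"offset": [37.5,-23.9,-1.5],"rot": [0,0,0.853]}
    - {"offset": [40.0,-25.5,-1.5],"rot": [0,0,0.853]}

```text
time_s: 1.8
position: [0.5036, -0.25, 0.4201]
eef_rot: [-3.026, 0.841, -0.001]
force: [0.5, 0.0, -0.2]
width: 1.0
gripper_force: 0.0
```

```bash
python3 - <<'E'
from h import *
print(where(),go([.531,-.218,.42],-121))
c=read_camera("wrist"); np.savez("w1.npz",**c); save("w1.png",c["image"])
R=cv2.Rodrigues(np.array(c["rvec"],float))[0]; print("cam",-R.T@np.ravel(c["tvec"]), "fwd",R[2],"cap px",proj(c,[.531,-.218,.146]))
E
```

```text
(np.float64(1.8), array([ 0.5036, -0.25  ,  0.4201]), 'yawy', np.float64(-121.08), 'tilt', array([0.001 , 0.0005]), 'F', array([ 0.48,  0.04, -0.23]), 'w', 1.0, 0.0, 'q', array([ 0.57,  0.16, -0.21,  1.65,  0.03,  1.33, -1.76])) (array([ 0.69, -4.15,  0.01]), array([-0.001, -0.001, -0.001]))
cam [ 0.56874694 -0.28737078  0.39958202] fwd [-0.23290783  0.14119956 -0.96219365] cap px (np.float64(276.2319087916036), np.float64(194.88695512901614))
```

View pics/w1.png

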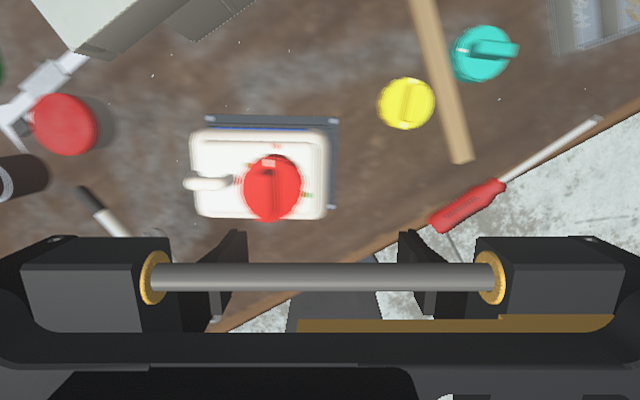

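The wrist view shows the red cap on the white jug at (272,187), with its bar vertical in the picture, along tool x. Yellow is at (406,103) and turquoise at (484,52). I now refine the measurement and confirm with an enlarged crop.

```bash
cat > capm.py <<'E'
from h import *
np.set_printoptions(precision=4,suppress=True)
def cap(c,guess,zlo=.1,rad=.05):
    W=cloud(c);hsv=cv2.cvtColor(c["image"],cv2.COLOR_RGB2HSV).astype(int)
    red=((hsv[...,0]<8)|(hsv[...,0]>172))&(hsv[...,1]>150)&(hsv[...,2]>70)&(c["range_z"]>0)
    m=red&(np.hypot(W[...,0]-guess[0],W[...,1]-guess[1])<rad)&(W[...,2]>zlo)
    P=W[m]; top=np.percentile(P[:,2],98)
    bar=P[P[:,2]>top-.008]; lo=P[(P[:,2]>top-.045)&(P[:,2]<top-.02)]
    r=cv2.minAreaRect(bar[:,:2].astype(np.float32)); ce=cv2.minEnclosingCircle(lo[:,:2].astype(np.float32))
    pc=np.linalg.svd(bar[:,:2]-bar[:,:2].mean(0))[2][0]
    print("n",len(P),"zs",np.percentile(P[:,2],[5,30,50,70,98]),"bar",len(bar),r,"pca deg",np.degrees(np.arctan2(pc[1],pc[0])),"circle",ce)
E
python3 - <<'E'
from capm import *
c=read_camera("wrist"); np.savez("w2.npz",**c); save("w2.png",c["image"],(170,100,370,240),4)
print(where()); cap(c,[.531,-.218])
W=cloud(c); d=W[...,2]
m=(np.hypot(W[...,0]-.54,W[...,1]+.20)<.12)&(d>.095)&(d<.11)&(c["range_z"]>0); print("jug",np.median(d[m]),cv2.minAreaRect(W[m][:,:2].astype(np.float32)))
E
```

```text
(np.float64(1.9), array([ 0.5051, -0.2477,  0.4199]), 'yawy', np.float64(-120.51), 'tilt', array([0.0016, 0.0021]), 'F', array([-0.52,  0.62, -0.73]), 'w', 1.001, 0.0, 'q', array([ 0.57,  0.16, -0.21,  1.65,  0.03,  1.33, -1.75]))
n 3054 zs [0.1403 0.1452 0.1457 0.1468 0.1733] bar 798 ((0.5344229936599731, -0.2183113396167755), (0.013854499906301498, 0.0391724556684494), 60.10700988769531) pca deg 149.9698894946854 circle ((0.5355495810508728, -0.2195810228586197), 0.028689732775092125)
jug 0.10107364173645028 ((0.5472451448440552, -0.20002639293670654), (0.12665459513664246, 0.07708660513162613), 58.391014099121094)
```

View pics/w2.png

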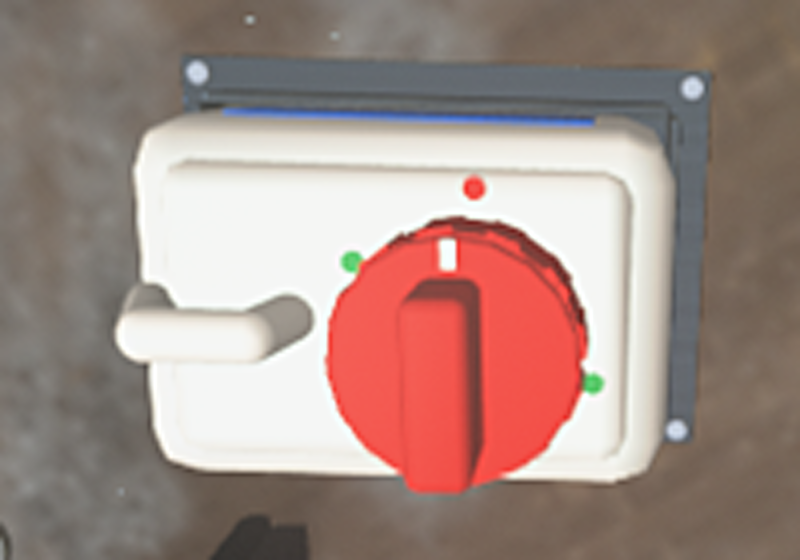

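The crop confirms it: red cap, bar vertical, white mark at the red dot (locked), and green dots left and right. The bar centre is (0.534, -0.218) and the bar runs at 150°.

```bash
python3 - <<'E'
from h import *
print(where(),go([.534,-.218,.378],-120))
E
```

```text
(np.float64(1.9), array([ 0.5051, -0.2477,  0.4199]), 'yawy', np.float64(-120.51), 'tilt', array([0.0016, 0.0021]), 'F', array([-0.52,  0.62, -0.73]), 'w', 1.001, 0.0, 'q', array([ 0.57,  0.16, -0.21,  1.65,  0.03,  1.33, -1.75])) (array([ 0.98, -4.01,  4.2 ]), array([-0.003, -0.   , -0.009]))
```

apply_moves:
  steps:
    - {"offset": [0.3,-1.5,1.0],"rot": [0,0,0]}
    - {"offset": [0.6,-3.0,2.0],"rot": [0,0,0]}
    - {"offset": [1.0,-4.0,3.0],"rot": [0,0,0]}
    - {"offset": [1.0,-4.0,4.2],"rot": [0,0,0]}
    - {"offset": [1.0,-4.0,4.2],"rot": [0,0,0]}
    - {"offset": [1.0,-4.0,4.2],"rot": [0,0,0]}
    - {"offset": [1.0,-4.0,4.2],"rot": [0,0,0]}
  hand: 0.5
  newtons: 20

```text
time_s: 2.48
position: [0.5305, -0.2253, 0.3781]
eef_rot: [3.026, -0.842, 0.0]
force: [-0.3, 0.1, 0.0]
width: 0.56
gripper_force: 0.0
```

```bash
python3 - <<'E'
from capm import *
c=read_camera("wrist"); c=read_camera("wrist"); print(where(),go([.534,-.218,.378],-120)); cap(c,[.534,-.218])
s=read_camera("side"); cap(s,[.531,-.218])
save("w3.png",c["image"])
E
```

```text
(np.float64(2.58), array([ 0.5307, -0.225 ,  0.3785]), 'yawy', np.float64(-121.08), 'tilt', array([ 0.0008, -0.0006]), 'F', array([-0.05,  0.62,  0.01]), 'w', 0.521, 0.0, 'q', array([ 0.53,  0.21, -0.23,  1.68,  0.05,  1.26, -1.83])) (array([-0.08, -0.77,  0.05]), array([ 0.   , -0.001, -0.019]))
n 4264 zs [0.1395 0.1452 0.1457 0.1466 0.1732] bar 1141 ((0.537801206111908, -0.2142951935529709), (0.0240657739341259, 0.038198504596948624), 58.93938064575195) pca deg 148.93872156231404 circle ((0.5358694791793823, -0.2192419022321701), 0.02865990810096264)
n 430 zs [0.1179 0.1333 0.143  0.1462 0.1718] bar 56 ((0.5303894281387329, -0.21632146835327148), (0.013308455236256123, 0.041074614971876144), 61.0284538269043) pca deg 152.05196835178077 circle ((0.5297913551330566, -0.21656754612922668), 0.02972303330898285)
```

View pics/w3.png

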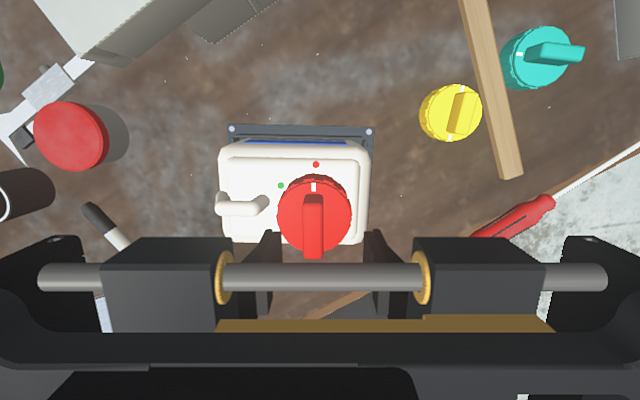

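The picture shows the cap bar at (313,225), between the fingers (265 and 380) and a few mm left of their middle; the tool has to shift about -y.

```bash
python3 - <<'E'
from h import *
print(go([.533,-.2190,.334],-120.2))
E
```

```text
(array([-0.12, -0.61,  4.45]), array([ 0.   , -0.001, -0.015]))
```

apply_moves:
  steps:
    - {"offset": [-0.1,-0.6,0.5],"rot": [0,0,-0.015]}
    - {"offset": [-0.1,-0.6,1.5],"rot": [0,0,-0.015]}
    - {"offset": [-0.1,-0.6,2.5],"rot": [0,0,-0.015]}
    - {"offset": [-0.1,-0.6,3.3],"rot": [0,0,-0.015]}
    - {"offset": [-0.1,-0.6,4.0],"rot": [0,0,-0.015]}
    - {"offset": [-0.1,-0.6,4.4],"rot": [0,0,-0.015]}
    - {"offset": [-0.1,-0.6,4.4],"rot": [0,0,-0.015]}
    - {"offset": [-0.1,-0.6,4.4],"rot": [0,0,-0.015]}

```text
time_s: 3.3
position: [0.5333, -0.2185, 0.3335]
eef_rot: [-3.033, 0.817, 0.001]
force: [0.7, 0.5, 0.4]
width: 0.5
gripper_force: 0.0
```

apply_moves:
  steps:
    - {"offset": [0,0,0],"rot": [0,0,0]}
    - {"offset": [0,0,0],"rot": [0,0,0]}
    - {"offset": [0,0,0],"rot": [0,0,0]}
    - {"offset": [0,0,0],"rot": [0,0,0]}
    - {"offset": [0,0,0],"rot": [0,0,0]}
    - {"offset": [0,0,0],"rot": [0,0,0]}
    - {"offset": [0,0,0],"rot": [0,0,0]}
    - {"offset": [0,0,0],"rot": [0,0,0]}
  hand: 0
  newtons: 20

```text
time_s: 3.97
position: [0.5332, -0.2187, 0.334]
eef_rot: [3.033, -0.817, 0.0]
force: [-0.8, -1.0, 2.7]
width: 0.158
gripper_force: 20.0
```

```bash
python3 - <<'E'
from h import *
print(where(),status.read_state()["torque"])
E
```

```text
(np.float64(3.97), array([ 0.5332, -0.2187,  0.334 ]), 'yawy', np.float64(-120.17), 'tilt', array([ 0.0001, -0.0003]), 'F', array([-0.77, -0.97,  2.72]), 'w', 0.158, 20.01, 'q', array([ 0.52,  0.25, -0.24,  1.73,  0.06,  1.17, -1.84])) [-0.16685575  0.28004016  0.03704681]
```

apply_moves:
  steps:
    - {"offset": [0,0,0.0],"rot": [0,0,0]}
    - {"offset": [0,0,0.1],"rot": [0,0,0]}
    - {"offset": [0,0,0.2],"rot": [0,0,0]}
    - {"offset": [0,0,0.3],"rot": [0,0,0]}
    - {"offset": [0,0,0.4],"rot": [0,0,0]}
    - {"offset": [0,0,0.5],"rot": [0,0,0]}
    - {"offset": [0,0,0.6],"rot": [0,0,0]}
    - {"offset": [0,0,0.65],"rot": [0,0,0]}
    - {"offset": [0,0,0.65],"rot": [0,0,0]}
  newtons: 45

```text
time_s: 4.72
position: [0.5332, -0.2187, 0.3284]
eef_rot: [3.033, -0.818, 0.001]
force: [-5.2, 0.1, 12.5]
width: 0.159
gripper_force: 45.0
```

apply_moves:
  steps:
    - {"offset": [0,0,0.08],"rot": [0,0,0]}
    - {"offset": [0,0,0.1],"rot": [0,0,-0.1]}
    - {"offset": [0,0,0.1],"rot": [0,0,-0.2]}
    - {"offset": [0,0,0.1],"rot": [0,0,-0.3]}
    - {"offset": [0,0,0.1],"rot": [0,0,-0.4]}
    - {"offset": [0,0,0.1],"rot": [0,0,-0.5]}
    - {"offset": [0,0,0.1],"rot": [0,0,-0.6]}
    - {"offset": [0,0,0.1],"rot": [0,0,-0.7]}
    - {"offset": [0,0,0.1],"rot": [0,0,-0.8]}
    - {"offset": [0,0,0.1],"rot": [0,0,-0.9]}
    - {"offset": [0,0,0.1],"rot": [0,0,-1.0]}
    - {"offset": [0,0,0.1],"rot": [0,0,-1.1]}

```text
time_s: 5.72
position: [0.5337, -0.2183, 0.3278]
eef_rot: [3.01, 0.896, 0.003]
force: [-2.1, 1.0, 11.9]
width: 0.159
gripper_force: 45.0
```

```bash
python3 - <<'E'
from h import *
read_camera("side");read_camera("side");print(where(),status.read_state()["torque"])
E
```

```text
(np.float64(5.82), array([ 0.5337, -0.2183,  0.3278]), 'yawy', np.float64(-56.87), 'tilt', array([ 0.0019, -0.0005]), 'F', array([-2.63,  0.11, 12.47]), 'w', 0.153, 45.02, 'q', array([ 0.63,  0.26, -0.38,  1.73,  0.1 ,  1.16, -0.77])) [0.14423794 0.69498713 0.03707717]
```

apply_moves:
  steps:
    - {"offset": [0,0,-0.3],"rot": [0,0,0]}
    - {"offset": [0,0,-0.6],"rot": [0,0,0]}
    - {"offset": [0,0,-0.9],"rot": [0,0,0]}
    - {"offset": [0,0,-1.2],"rot": [0,0,0]}
    - {"offset": [0,0,-1.5],"rot": [0,0,0]}
    - {"offset": [0,0,-1.8],"rot": [0,0,0]}
    - {"offset": [0,0,-1.8],"rot": [0,0,0]}

```text
time_s: 6.4
position: [0.5333, -0.2184, 0.3445]
eef_rot: [-3.013, -0.889, -0.0]
force: [-0.3, 0.2, -1.3]
width: 0.157
gripper_force: 45.0
```

```bash
python3 - <<'E'
from capm import *
print(where(),status.read_state()["torque"])
c=read_camera("side");cap(c,[.531,-.218])
E
```

```text
(np.float64(6.4), array([ 0.5333, -0.2184,  0.3445]), 'yawy', np.float64(-57.12), 'tilt', array([-0.    ,  0.0001]), 'F', array([-0.25,  0.23, -1.32]), 'w', 0.157, 44.99, 'q', array([ 0.63,  0.25, -0.38,  1.71,  0.1 ,  1.2 , -0.76])) [-0.0152 -0.0281 -0.0132]
n 371 zs [0.1277 0.141  0.1497 0.1551 0.1811] bar 29 ((0.5285035371780396, -0.2116588056087494), (0.03802928328514099, 0.021336190402507782), 38.67824935913086) pca deg -144.41812954389405 circle ((0.5295986533164978, -0.21324530243873596), 0.028757750988006592)
```

apply_moves:
  steps:
    - {"offset": [0,0,-1.0],"rot": [0,0,0]}
    - {"offset": [0,0,-2.0],"rot": [0,0,0]}
    - {"offset": [0,0,-3.5],"rot": [0,0,0]}
    - {"offset": [0,0,-5.0],"rot": [0,0,0]}
    - {"offset": [0,0,-6.5],"rot": [0,0,0]}
    - {"offset": [0,0,-7.5],"rot": [0,0,0]}
    - {"offset": [0,0,-7.5],"rot": [0,0,0]}
    - {"offset": [0,0,-7.5],"rot": [0,0,0]}

```text
time_s: 7.12
position: [0.5334, -0.2184, 0.4198]
eef_rot: [3.013, 0.889, 0.001]
force: [0.4, -0.5, -1.8]
width: 0.157
gripper_force: 45.0
```

```bash
python3 - <<'E'
from capm import *
print(where(),go([.487,.183,.42],-57.1))
c=read_camera("side");cap(c,[.531,-.218])
t=dict(np.load("top.npz"));s=dict(np.load("side.npz"))
for c in(t,s):
    W=cloud(c);im=c["image"].astype(int)
    m=(abs(W[...,0]-.487)<.12)&(abs(W[...,1]-.183)<.12)&(im.min(-1)>140)&(im.max(-1)-im.min(-1)<50)&(W[...,2]<.03)&(c["range_z"]>0)
    m=cv2.morphologyEx(m.astype(np.uint8),cv2.MORPH_OPEN,np.ones((3,3)))>0
    P=W[m]; r=cv2.minAreaRect(P[:,:2].astype(np.float32)); print(r,P.mean(0),np.percentile(P[:,2],[5,50,95]))
    for X in cv2.boxPoints(r): print(proj(c,[*X,.012]))
E
```

```text
(np.float64(7.12), array([ 0.5334, -0.2184,  0.4198]), 'yawy', np.float64(-57.12), 'tilt', array([ 0.0011, -0.0004]), 'F', array([ 0.43, -0.53, -1.79]), 'w', 0.157, 45.0, 'q', array([ 0.64,  0.2 , -0.38,  1.61,  0.08,  1.34, -0.75])) (array([ 17.9 , -36.23,  -0.04]), array([ 0.001, -0.001, -0.   ]))
n 400 zs [0.2033 0.2149 0.2243 0.23   0.2565] bar 33 ((0.5292733311653137, -0.21217238903045654), (0.03611348569393158, 0.019392915070056915), 34.59553909301758) pca deg -147.6105571227182 circle ((0.532342791557312, -0.21469414234161377), 0.029418274760246277)
((0.4921553134918213, 0.17882123589515686), (0.17631922662258148, 0.1412591189146042), 76.62574005126953) [0.492  0.1782 0.0055] [0.0008 0.0051 0.0126]
(np.float64(250.15783074909245), np.float64(244.01653706596454))
(np.float64(261.2394548798504), np.float64(199.95622111182894))
(np.float64(207.33356406059465), np.float64(187.82104539572725))
(np.float64(195.32680972366543), np.float64(231.43014899086796))
((0.489580899477005, 0.18070915341377258), (0.1714201271533966, 0.14094774425029755), 76.05110168457031) [0.4891 0.1842 0.0034] [0.0008 0.0029 0.0103]
(np.float64(322.9465024467738), np.float64(320.9331139411947))
(np.float64(280.7708171994051), np.float64(286.59124391588983))
(np.float64(214.9737357699748), np.float64(323.57606415917644))
(np.float64(255.1993874253122), np.float64(366.69355147259114))
```

apply_moves:
  steps:
    - {"offset": [0.7,-1.4,0],"rot": [0,0,0]}
    - {"offset": [2.0,-4.0,0],"rot": [0,0,0]}
    - {"offset": [3.5,-7.0,0],"rot": [0,0,0]}
    - {"offset": [5.1,-10.1,0],"rot": [0,0,0]}
    - {"offset": [6.7,-13.3,0],"rot": [0,0,0]}
    - {"offset": [8.3,-16.5,0],"rot": [0,0,0]}
    - {"offset": [10.0,-19.8,0],"rot": [0,0,0]}
    - {"offset": [11.7,-23.1,0],"rot": [0,0,0]}
    - {"offset": [13.3,-26.3,0],"rot": [0,0,0]}
    - {"offset": [14.9,-29.5,0],"rot": [0,0,0]}
    - {"offset": [16.2,-32.1,0],"rot": [0,0,0]}
    - {"offset": [17.2,-34.0,0],"rot": [0,0,0]}

```text
time_s: 8.17
position: [0.4915, 0.1641, 0.4186]
eef_rot: [-3.011, -0.894, 0.002]
force: [0.3, -0.6, -1.4]
width: 0.156
gripper_force: 45.0
```

apply_moves:
  steps:
    - {"offset": [0.6,-1.1,0],"rot": [0,0,0]}
    - {"offset": [0.9,-1.8,0],"rot": [0,0,0]}
    - {"offset": [0.9,-1.8,2.0],"rot": [0,0,0]}
    - {"offset": [0.9,-1.8,4.0],"rot": [0,0,0]}
    - {"offset": [0.9,-1.8,6.5],"rot": [0,0,0]}
    - {"offset": [0.9,-1.8,9.0],"rot": [0,0,0]}
    - {"offset": [0.9,-1.8,11.0],"rot": [0,0,0]}
    - {"offset": [0.9,-1.8,12.0],"rot": [0,0,0]}
    - {"offset": [0.9,-1.8,12.0],"rot": [0,0,0]}
    - {"offset": [0.9,-1.8,12.0],"rot": [0,0,0]}

```text
time_s: 9.0
position: [0.491, 0.1803, 0.2994]
eef_rot: [-3.013, -0.888, 0.001]
force: [0.2, -0.1, -0.2]
width: 0.158
gripper_force: 45.0
```

```bash
python3 - <<'E'
from capm import *
c=read_camera("side");print(where(),go([.491,.18,.224],-57.1));cap(c,[.491,.18],.03,.06)
save("s3.png",c["image"],(150,200,400,390),3)
E
```

```text
(np.float64(9.05), array([0.4913, 0.1806, 0.3002]), 'yawy', np.float64(-57.13), 'tilt', array([0.0008, 0.0004]), 'F', array([-1.57,  0.4 , -0.17]), 'w', 0.16, 45.0, 'q', array([ 0.18,  0.23, -0.69,  1.87,  0.16,  1.1 , -1.57])) (array([-0.06,  0.03,  7.62]), array([ 0.   , -0.001, -0.001]))
n 549 zs [0.0832 0.095  0.1033 0.1094 0.117 ] bar 188 ((0.48636767268180847, 0.18847540020942688), (0.05631278455257416, 0.0903359055519104), 43.746116638183594) pca deg 34.60458983940479 circle ((0.48777857422828674, 0.18449395895004272), 0.02836867794394493)
```

View pics/s3.png

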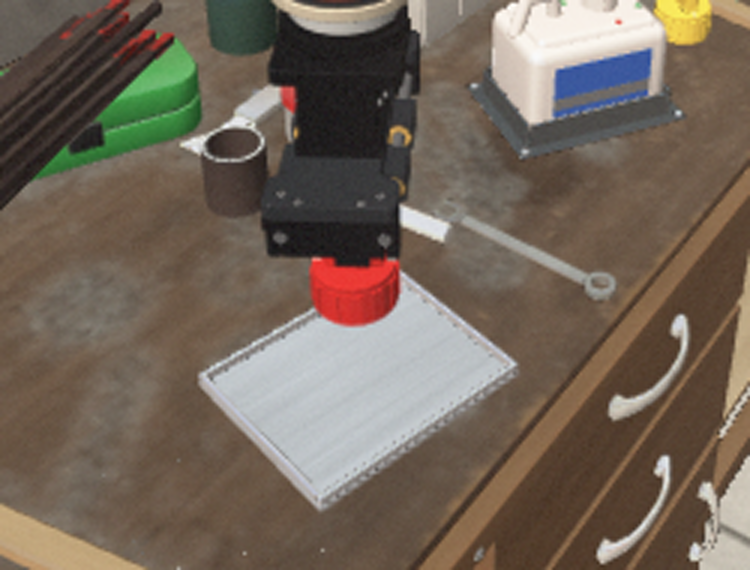

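The side crop shows the red cap held upright over the tray, with its rim at about (355,320). The jug, spanner and marker are undisturbed. I lower it gently.

apply_moves:
  steps:
    - {"offset": [0,0,1.5],"rot": [0,0,0]}
    - {"offset": [0,0,3.0],"rot": [0,0,0]}
    - {"offset": [0,0,4.5],"rot": [0,0,0]}
    - {"offset": [0,0,5.5],"rot": [0,0,0]}
    - {"offset": [0,0,6.3],"rot": [0,0,0]}
    - {"offset": [0,0,6.8],"rot": [0,0,0]}
    - {"offset": [0,0,7.1],"rot": [0,0,0]}
    - {"offset": [0,0,7.2],"rot": [0,0,0]}
    - {"offset": [0,0,7.2],"rot": [0,0,0]}
    - {"offset": [0,0,7.2],"rot": [0,0,0]}

```text
time_s: 9.88
position: [0.4912, 0.1806, 0.2278]
eef_rot: [-3.013, -0.889, -0.001]
force: [-0.6, -0.0, -0.1]
width: 0.16
gripper_force: 45.0
```

apply_moves:
  steps:
    - {"offset": [0,0,0.1],"rot": [0,0,0]}
    - {"offset": [0,0,0.2],"rot": [0,0,0]}
    - {"offset": [0,0,0.3],"rot": [0,0,0]}
    - {"offset": [0,0,0.35],"rot": [0,0,0]}
    - {"offset": [0,0,0.35],"rot": [0,0,0]}

```text
time_s: 10.3
position: [0.4911, 0.1805, 0.224]
eef_rot: [3.013, 0.889, 0.0]
force: [-0.8, -1.0, 1.9]
width: 0.157
gripper_force: 45.0
```

apply_moves:
  steps:
    - {"offset": [0,0,0.05],"rot": [0,0,0]}
    - {"offset": [0,0,0.1],"rot": [0,0,0]}
    - {"offset": [0,0,0.1],"rot": [0,0,0]}
    - {"offset": [0,0,0.1],"rot": [0,0,0]}

```text
time_s: 10.63
position: [0.4911, 0.1805, 0.2239]
eef_rot: [3.013, 0.888, 0.0]
force: [-4.9, -3.1, 16.6]
width: 0.161
gripper_force: 45.1
```

Contact is firm. I relieve the press slightly, then open.

apply_moves:
  steps:
    - {"offset": [0,0,-0.05],"rot": [0,0,0]}
    - {"offset": [0,0,-0.08],"rot": [0,0,0]}
    - {"offset": [0,0,-0.08],"rot": [0,0,0]}
    - {"offset": [0,0,-0.08],"rot": [0,0,0]}
  newtons: 10

```text
time_s: 10.97
position: [0.4912, 0.1804, 0.2239]
eef_rot: [3.013, 0.889, 0.001]
force: [-1.5, -1.8, 5.7]
width: 0.161
gripper_force: 10.0
```

apply_moves:
  steps:
    - {"offset": [0,0,0],"rot": [0,0,0]}
    - {"offset": [0,0,0],"rot": [0,0,0]}
    - {"offset": [0,0,0],"rot": [0,0,0]}
    - {"offset": [0,0,0],"rot": [0,0,0]}
    - {"offset": [0,0,0],"rot": [0,0,0]}
    - {"offset": [0,0,0],"rot": [0,0,0]}
  hand: 0.55

```text
time_s: 11.47
position: [0.491, 0.1805, 0.2235]
eef_rot: [-3.013, -0.889, 0.0]
force: [0.8, -0.1, -0.1]
width: 0.507
gripper_force: 0.0
```

apply_moves:
  steps:
    - {"offset": [0,0,-0.5],"rot": [0,0,0]}
    - {"offset": [0,0,-1.5],"rot": [0,0,0]}
    - {"offset": [0,0,-3],"rot": [0,0,0]}
    - {"offset": [0,0,-5],"rot": [0,0,0]}
    - {"offset": [0,0,-7.5],"rot": [0,0,0]}
    - {"offset": [0,0,-10],"rot": [0,0,0]}
    - {"offset": [0,0,-13],"rot": [0,0,0]}
    - {"offset": [0,0,-15],"rot": [0,0,0]}
    - {"offset": [0,0,-15],"rot": [0,0,0]}
    - {"offset": [0,0,-15],"rot": [0,0,0]}

```text
time_s: 12.3
position: [0.4911, 0.1808, 0.3755]
eef_rot: [3.013, 0.889, 0.005]
force: [-0.1, -0.8, -0.3]
width: 0.551
gripper_force: 0.0
```

```bash
python3 - <<'E'
from capm import *
c=read_camera("side");print(where());cap(c,[.491,.18],.006,.06)
save("s4.png",c["image"],(150,150,400,390),2.4)
w=read_camera("wrist");cap(w,[.491,.18],.006,.06)
E
```

```text
(np.float64(12.35), array([0.4908, 0.1805, 0.3741]), 'yawy', np.float64(-57.12), 'tilt', array([ 0.001, -0.   ]), 'F', array([-0.72, -0.15, -1.07]), 'w', 0.548, 0.0, 'q', array([ 0.21,  0.15, -0.7 ,  1.78,  0.1 ,  1.24, -1.52]))
n 749 zs [0.0109 0.029  0.0347 0.0431 0.0628] bar 139 ((0.4747689366340637, 0.19713228940963745), (0.05097489431500435, 0.0543290339410305), 31.307830810546875) pca deg 14.817188525032151 circle ((0.48836570978164673, 0.18425361812114716), 0.02827228233218193)
n 2091 zs [0.0301 0.0351 0.0356 0.0366 0.0632] bar 536 ((0.4937573969364166, 0.18233656883239746), (0.03874573856592178, 0.013174507766962051), 33.18571090698242) pca deg -147.0087972454256 circle ((0.49335259199142456, 0.1829931139945984), 0.028862111270427704)
```

View pics/s4.png

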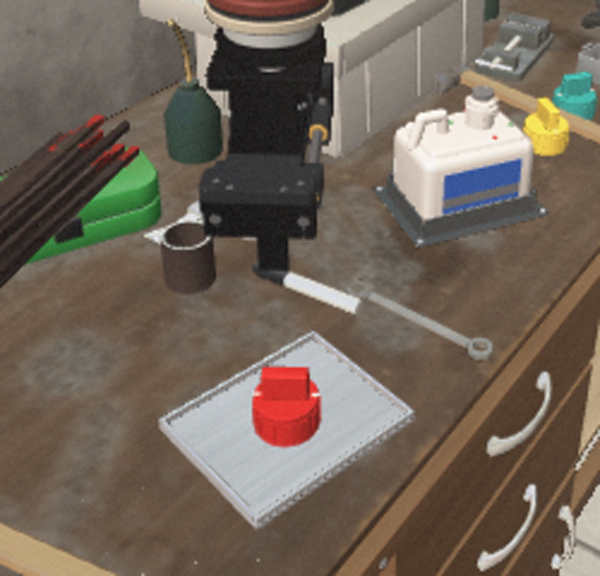

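The cap stands upright with its bar up near the tray centre (285,410). The gripper is clear of it, and the jug, spanner and marker are untouched. Handing in.

```bash
python3 -c "
from rig import job_done
print(job_done())"
```

```text
the job is handed in; nothing more can be done
None
```

The red cap was pressed down, turned about 63° anticlockwise and lifted off; it now stands upright and released near the centre of the drip tray, nothing else was visibly moved, and the job was handed in at about 12.5 s, with no verdict returned.

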